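# Free a bird mount from its display plinth

## Task

The bird on the birch post is going onto a new base: slide the brass catch on the slate plinth all the way back, then grip the bare top of the post and rock it, over towards the catch and over away from it, several times each way with a light pull, until its tight foot comes free. Lift the foot just clear, about 2 cm above its hole, and finish holding it there, upright and still. The plinth only stands on the bench, so do not lift, tip or drag it along, do not touch the bird, and leave the other things on the bench alone.

Things in the scene. Friction and masses are not known exactly. Their poses are not given: they have to be found in the camera images.
- plinth: Dark slate plinth, 140 x 230 x 32 mm (its x, y, z), 2.4 kg, loose on the bench: it can slide, tip and be lifted. Origin at the centre of its underside, z up. The hole for the post's foot is centred at x 0, y +45 mm. The brass catch lies on the top along the plinth's y axis, on the -y side of the hole.
- mortise (a point): Centre of the hole's mouth, level with the plinth's top; axes as the plinth's. Hole 34 x 51 mm (x, y), 24 mm deep. A sprung cork bead lines its +y and its -y end, 7 mm below the top; they pinch the foot with about 33 N each. Play in x: 1 mm each side.
- catch (a joint): Slide position of the brass catch, in m: 0 = closed, its flat tongue 8 mm over the foot's edge (1.5 mm above it), so that the foot cannot rise; 0.022 = fully back at its end stop, foot free. It moves back along the plinth's -y, away from the post. Friction 1.5 N, no spring. It starts within 4 mm of closed.
- catch_grip (a point): Grip point on the catch's upright brass fin, on its centre line, 26 mm above the plinth's top; moves with the catch. Fin: 12 mm thick (plinth's x), 24 mm long (plinth's y), 6 to 33 mm above the plinth's top. Closed, it stands 96 mm from the post's axis: keep a gripper's narrow side towards the post (fingers closing along the plinth's x).
- mount: Birch post on an oak foot, about 0.14 kg with the bird. Origin at the centre of the foot's underside, z up the post; at the start on the hole's floor, axes as the plinth's. Foot: 32 mm (x), 24 mm high, tapering in y from 50 mm at its top (flush with the plinth's top) to 46 mm below. Post: round, 30 mm diameter, 24 to 204 mm above the origin, bare of bird above 160 mm.
- mount_top (a point): Centre of the post's flat top, 204 mm up. Tight: a straight pull tips or lifts the plinth (from about 20 N) before the foot slips. Leaned along the plinth's y (about its x) under a light pull, one side of the foot stays pinched as pivot and the other, 50 mm across, slips up; leaning back walks it higher. Lean limit about 8 degrees each way at first. Loose after rising about 12 mm, out at 24 mm.
- bird: Small blue-grey and buff bird fixed to the post's +x side; turns with the post and shares the mount's origin and axes. It spans 25 to 156 mm above the origin, to 68 mm out along +x, 20 mm each way in y. Fragile: not to be touched.
- finch: Bystander: red-faced finch on a twig on a black block 75 x 75 x 24 mm, 145 mm tall in all, origin at the centre of its underside.
- paint_jar: Bystander: green paint jar with white cap, 52 mm diameter, 62 mm tall, origin at the centre of its underside.
- brush_pot: Bystander: white ceramic pot of brushes, 72 mm diameter, 85 mm tall, brushes to about 190 mm, origin at the centre of its underside.

How it is judged:
On the way, in this order (a step that is already met when the one before it is completed fails the run):
1. the catch is slid fully back, while the foot is still down in its hole (value of joint catch above 0.018 m and z of mount in the frame of plinth below 0.013 m), for 0.2 s.
2. the post is leaned over towards the catch (at least about 1.7 degrees) with its foot still in the hole (y of mount_top in the frame of plinth below 0.039 m and angle between the z axis of mount and the z axis of plinth, either way round above 0.028 rad and z of mount in the frame of plinth below 0.022 m).
3. the post is leaned over away from the catch (at least about 1.7 degrees) with its foot still in the hole (y of mount_top in the frame of plinth above 0.051 m and angle between the z axis of mount and the z axis of plinth, either way round above 0.028 rad and z of mount in the frame of plinth below 0.022 m).
At the end, for the whole second after the job is handed in: Held by the fingers alone, still: foot 4-45 mm above the plinth's top and within 40 mm of the hole's centre, post within 10 degrees of upright; catch at least 16 mm back; plinth flat on the bench, under 50 mm from its start; other things under 20 mm from theirs (z of mount in the frame of plinth between 0.036 and 0.077 m and horizontal distance between mount and mortise below 0.04 m and angle between mount's own z axis and vertical below 0.17 rad and contact force between the fingers and mount above 1 N and contact force between mount and plinth below 0.1 N and linear speed of mount below 0.03 m/s and value of joint catch above 0.016 m and height (world z) of plinth below 0.004 m and angle between plinth's own z axis and vertical below 0.03 rad and distance of plinth from where it was at the start of the episode below 0.05 m and not (distance of finch from where it was at the start of the episode above 0.02 m) and not (distance of paint_jar from where it was at the start of the episode above 0.02 m) and not (distance of brush_pot from where it was at the start of the episode above 0.02 m)); the arm keeps its last pose, push and grip.
It fails at once if the plinth is lifted off the bench (more than 10 mm) or tipped (more than 7 degrees) (height (world z) of plinth above 0.01 m or angle between plinth's own z axis and vertical above 0.12 rad).
It fails at once if the plinth is dragged more than 50 mm (distance of plinth from where it was at the start of the episode above 0.05 m).
It fails at once if the bird is touched (more than 0.5 N) (contact force between any of the fingers, the arm and bird above 0.5 N).
It fails at once if one of the other things is moved more than 20 mm or knocked over (distance of any of finch, paint_jar, brush_pot from where it was at the start of the episode above 0.02 m or angle between any of finch, paint_jar, brush_pot's own z axis and vertical above 0.3 rad).
It also fails if it takes over 67 s, if anything falls off the work surface, if the arm or the gripper's body presses on something with over 40 N, if the wrist force passes 120 N, or if a joint passes its speed limit or range.

## Robot

A 6-joint arm with a two-finger parallel gripper is mounted at the origin on the work surface. World frame = base frame: x ahead of the robot, y to its left, z up, the work surface at z = 0. Lengths are in m, angles in rad, forces in N, time in s.
With the tool pointing down it reaches from about 0.35 to 0.875 m from the base axis. Payload 4.2 kg.
Tool frame: the origin (TCP) lies at the very end of the fingers, on their centre line; the grasp point (between the pads) lies 19 mm behind it (manip.grip_depth is the z of the grasp point in the tool frame, in m); z points along the fingers, y is the direction in which the jaws open and shut (so a half turn about z gives the same grasp; the last joint's range is limited). The gripper opens to 87 mm and grips with 3 to 60 N. Pads are 19 mm wide; open, the fingers measure 117 mm over their backs; the gripper's body (75 mm by 190 mm) begins 51 mm behind the grasp point.
Start: joints at [-0.851, 0.385, 0.008, 0, -1.194, -0.259], TCP at [0.278, -0.56, 0.223] pointing down, gripper open.
Joint ranges: [-3.14, 3.14], [-1.21, 2.06], [-1.07, 1.41], [-3.16, 2.05], [-2.99, -0.16], [-3.1, 3.1]. Speed limits (rad/s): [2.79, 2.79, 3.14, 3.14, 3.14, 3.14].

## Interface

Orientations are given as a unit quaternion [w, x, y, z].
In Python, from rig import manip gives the robot as it stands.
- The arm moves only by the tool play_rows, never from a script. Its argument "targets" is a list of rows, each an object of numbers: "dx", "dy", "dz": the shift along the world's x, y, z in mm; "rx", "ry", "rz": the turn, a rotation vector about the world's x, y, z in degrees; "jaw": the opening, from 0 (shut) to 1 (fully open). A call has exactly 10 rows; each row is the pose to reach, as a shift and turn from the pose commanded when the call began; what a row does not reach only later rows make up. A row lasts 1/12 s, in which the tool goes at most 41.7 mm and 7.16 degrees, less where a joint would pass 70% of its speed; a pose out of reach is approached as far as the arm can. A call with a gripper value outside its range is refused whole. The fingers move at their own pace and stop on an object; "force" is the grip in N (left out, the last holds). Time passes only in rows, so rows that repeat a pose let the fingers close, or fill a call up. It gives the time, the measured TCP pose, the force and the opening at its end, in the units of the state.
- manip.state(): the state, without advancing time (a new reading comes with each control period).
- manip.snapshot(name): name is "scene" or "top"; returns a dict with "pixels" (400x640x3 uint8, red, green, blue), "range_z" (400x640 float32, m along the optical axis (not along the pixel's ray), 0 where there is no reading), "fx", "fy", "cx", "cy" (pixels), "k1" (the pictures are not rectified: a ray, as slopes to the right and down, at radius r is drawn at 1 + k1 r^2 times it, then the intrinsics apply), "R" (3x3) and "t" (3): a world point X has camera coordinates R X + t. Camera axes: x right, y down, z forward; pixel columns grow to the right and rows downward; lengths in m; the calibration is good to about 2 mm. A picture is of the moment at which its call begins.
- manip.sign_off(): hands the job in, once; it reports no verdict.
Trained networks look in the newest picture that a camera, given by its name, has taken for a name from the list of things; names that differ only in an ending like _2 or _b are one class to them, and where a whole thing is asked for, a point or a joint stands for the part that bears it (a point fixed in the world has none). Each returns a list of dicts, best first, with "score" (0 to 1); they miss things now and then, are a little off and sometimes report something else, mostly with a low value. They report only what shows in the picture. A call takes as long as a camera call.
- manip.look_for(camera, thing): "extent" ([left, top, width, height] in pixels, round what is visible of it).
- manip.mark_of(camera, thing): "position" ([row, column] in pixels: a listed point, or the origin of a listed thing).
The state is a dict: "time_s": time; "joint_positions": joint angles; "qd": joint speeds; "effort": joint torques, N m; "eef_pos": TCP position; "orientation": TCP orientation; "wrist_force": force on the tool from outside, world axes, zero at the start; "ft_torque": the same for the moment, N m; "opening": finger opening in m.
Only numpy, scipy, OpenCV 4.12 (cv2) and the standard library are available. Lean on these libraries where they do the work, as an engineer would, in place of code of your own. Each camera call takes 0.05 s, during which the arm holds its last target.

## Working session

There is one attempt and no reset: what is moved stays moved. The work goes in short steps, Python scripts to look and compute and a tool call to move; the robot and the scene stay as the last step left them, time stands still between calls to the robot, and variables do not carry over. Pictures are saved under pics/ and viewed, and the job is handed in when it is done.

Besides the shell and the picture viewer there is one more tool, called as a command line: name --argument value ..., lists and objects as JSON in quotes. play_rows: Moves the arm, as the interface text tells. Its arguments: {"type":"object","properties":{"targets":{"type":"array"},"force":{"type":"number"}},"required":["targets"]}

```bash
ls; mkdir -p pics; cat > h.py <<'E'
import numpy as np, cv2
from rig import manip
def snap(name, fn):
    s=manip.snapshot(name); cv2.imwrite('pics/'+fn, cv2.cvtColor(s['pixels'],cv2.COLOR_RGB2BGR)); return s
def cam(s):
    K=np.array([[s['fx'],0,s['cx']],[0,s['fy'],s['cy']],[0,0,1.]]); return K,np.array([s['k1'],0,0,0,0.])
def ray(s,row,col):
    K,d=cam(s); u=cv2.undistortPoints(np.array([[[col,row]]],float),K,d)[0,0]
    R=np.array(s['R']);t=np.array(s['t']); return -R.T@t, R.T@np.array([u[0],u[1],1.])
def atz(s,row,col,z):
    o,v=ray(s,row,col); return o+v*(z-o[2])/v[2]
def depthpt(s,row,col):
    o,v=ray(s,row,col); return o+v*s['range_z'][int(round(row)),int(round(col))]
def cloud(s):
    h,w=s['range_z'].shape; K,d=cam(s)
    g=np.stack(np.meshgrid(np.arange(w),np.arange(h)),-1).reshape(-1,1,2).astype(float)
    u=cv2.undistortPoints(g,K,d)[:,0]; z=s['range_z'].reshape(-1,1)
    P=np.hstack([u*z,z]); R=np.array(s['R']);t=np.array(s['t'])
    W=(P-t)@R; W[z[:,0]==0]=np.nan; return W.reshape(h,w,3)
def proj(s,X):
    K,d=cam(s); p,_=cv2.projectPoints(np.atleast_2d(X).astype(float),cv2.Rodrigues(np.array(s['R']))[0],np.array(s['t'],float),K,d); return p[:,0]
E
python3 - <<'E'
from h import *
print(manip.state(), manip.grip_depth)
for c in ['scene','top']:
    s=snap(c,c+'0.png'); print(c,s['fx'],s['k1'],-np.array(s['R']).T@np.array(s['t']))
    for n in ['plinth','mortise','catch_grip','mount_top','mount','bird','finch','paint_jar','brush_pot']:
        m=manip.mark_of(c,n)[:2]
        l=manip.look_for(c,n)[:1]
        print(n,[(np.round(a['position']),round(a['score'],2)) for a in m],[(np.round(a['extent']),round(a['score'],2)) for a in l])
E
```

```text
pics
{'time_s': 0.0, 'joint_positions': array([-8.51373138e-01,  3.85518736e-01,  6.64229804e-03, -5.12959132e-04,
       -1.19398782e+00, -2.58591972e-01]), 'qd': array([-0.00032826,  0.00033266, -0.00065927,  0.00026379,  0.00156226,
       -0.00061466]), 'effort': array([ 1.39777534e-03, -3.90661705e+01,  1.87410986e+01,  4.21990603e+00,
        1.10411999e-02, -1.94872960e-04]), 'eef_pos': array([ 0.27768449, -0.55925892,  0.2214868 ]), 'orientation': array([-2.75255350e-04, -2.28289919e-01,  9.73592619e-01,  1.02476523e-03]), 'wrist_force': array([0.3205186 , 0.30489267, 0.6340132 ]), 'ft_torque': array([-0.00344828,  0.01471456,  0.01710481]), 'opening': 0.08681517035325002} -0.0187
scene 406.9444491402373 -0.08490684098388067 [ 1.19786316 -0.22136514  1.19545153]
plinth [(array([201., 313.]), 0.71)] [(array([275., 168.,  76.,  56.]), 0.57)]
mortise [(array([186., 322.]), 0.95)] [(array([319., 176.,  16.,  20.]), 0.63)]
catch_grip [(array([194., 296.]), 0.61)] [(array([292., 186.,  25.,  16.]), 0.68)]
mount_top [(array([156., 322.]), 0.61), (array([198., 312.]), 0.16)] [(array(
[... 574 characters left out ...]
.]), 0.96)]
mortise [(array([240., 298.]), 0.69)] [(array([275., 218.,  73.,  47.]), 0.75)]
catch_grip [(array([237., 326.]), 0.66)] [(array([304., 234.,  27.,   9.]), 0.44)]
mount_top [(array([234., 294.]), 0.82)] [(array([291., 219.,  15.,  26.]), 0.79)]
mount [(array([243., 298.]), 0.6), (array([217., 437.]), 0.49)] [(array([288., 217.,  17.,  28.]), 0.89)]
bird [(array([242., 302.]), 0.51), (array([236., 295.]), 0.37)] [(array([293., 220.,  12.,  12.]), 0.44)]
finch [(array([229., 215.]), 0.92), (array([243., 303.]), 0.62)] [(array([194., 217.,  35.,  27.]), 0.92)]
paint_jar [(array([216., 435.]), 0.81)] [(array([431., 208.,  18.,  17.]), 0.78)]
brush_pot [(array([170., 353.]), 0.79)] []
```

```bash
python3 - <<'E'
from h import *
for c in ['scene','top']:
    im=cv2.imread(f'pics/{c}0.png')
    x0,y0=(250,120) if c=='scene' else (240,180)
    cr=im[y0:y0+120,x0:x0+160]; cv2.imwrite(f'pics/{c}0z.png',cv2.resize(cr,None,fx=5,fy=5,interpolation=cv2.INTER_CUBIC))
s=manip.snapshot('top'); W=cloud(s); z=W[...,2]
np.set_printoptions(precision=4,suppress=True)
# plinth top
roi=np.zeros(z.shape,bool); roi[205:280,265:360]=1
m=roi&(abs(z-.032)<.008); P=W[m]; print('n',m.sum(),np.median(P[:,2]),P.min(0),P.max(0))
r=cv2.minAreaRect((P[:,:2]*1000).astype(np.float32)); print(r)
m=roi&(z>.15); print('post',m.sum(),W[m].mean(0),W[m].min(0),W[m].max(0))
m=roi&(z>.05)&(z<.075); print('z50-75',m.sum(), W[m].mean(0),W[m].min(0),W[m].max(0))
print('catch_grip',atz(s,237,326,.058),'mtop',atz(s,234,294,.212),'plinth',atz(s,243,316,0),'mort',atz(s,240,298,.032), 'finch',atz(s,229,215,0),'jar',atz(s,216,435,0),'pot',atz(s,170,353,0))
s=manip.snapshot('scene')
print('catch_grip',atz(s,194,296,.058),'mtop',atz(s,156,322,.212),'plinth',atz(s,201,313,0),'mort',atz(s,186,322,.032),'finch',atz(s,176,406,0),'jar',atz(s,259,194,0),'pot',atz(s,276,296,0))
E
```

```text
n 2601 0.03320763797873756 [ 0.4489 -0.0908  0.024 ] [0.5941 0.1423 0.04  ]
((522.1441650390625, 25.63903045654297), (140.4117431640625, 230.28675842285156), 1.6299796104431152)
post 118 [0.5229 0.0695 0.2033] [0.5053 0.0551 0.15  ] [0.5705 0.0849 0.2171]
z50-75 34 [ 0.5208 -0.0108  0.0639] [ 0.5068 -0.036   0.0524] [0.5295 0.075  0.07  ]
catch_grip [ 0.5273 -0.0172  0.058 ] mtop [0.5272 0.0739 0.212 ] plinth [0.5122 0.0158 0.    ] mort [0.5218 0.0739 0.032 ] finch [0.5677 0.3565 0.    ] jar [ 0.592  -0.3907  0.    ] pot [ 0.7598 -0.1182  0.    ]
catch_grip [ 0.522  -0.0263  0.058 ] mtop [0.5188 0.0675 0.212 ] plinth [0.5362 0.0271 0.    ] mort [0.5111 0.071  0.032 ] finch [0.5691 0.3705 0.    ] jar [ 0.5873 -0.4032  0.    ] pot [ 0.7648 -0.1234  0.    ]
```

View pics/scene0.png

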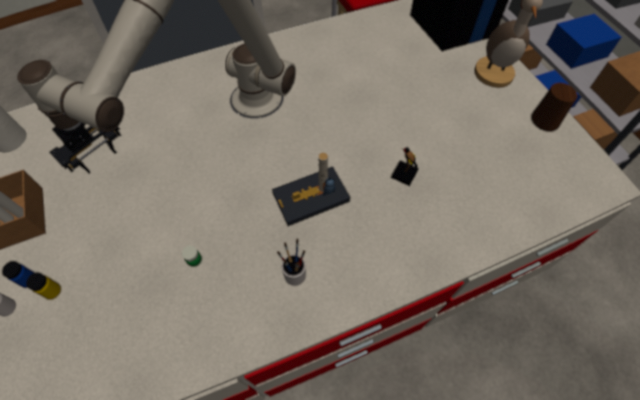

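View pics/top0.png

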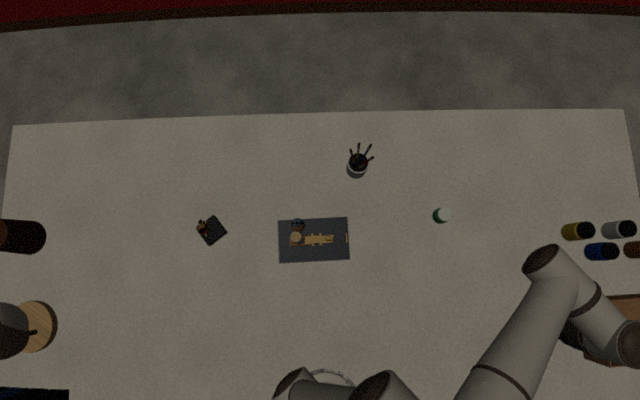

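```bash
ls pics
```

```text
scene0.png
scene0z.png
top0.png
top0z.png
```

```bash
python3 - <<'E'
from h import *
np.set_printoptions(precision=4,suppress=True)
s=manip.snapshot('top'); W=cloud(s)
for r in range(232,247): print(r,[f"{1000*W[r,c,2]:.0f}" for c in range(286,350,2)])
sel=(W[...,2]>.05)&(W[...,2]<.08); sel[:232]=0; sel[:,:308]=0; sel[247:]=0; sel[:,350:]=0
P=W[sel]; print(len(P),P.mean(0),P.min(0),P.max(0)); print(manip.state()['orientation'])
c=np.array([.5221,.0256]);a=np.radians(1.63);R=np.array([[np.cos(a),-np.sin(a)],[np.sin(a),np.cos(a)]])
print('hole',c+R@[0,.045],'fin closed',c+R@[0,-.051])
E
```

```text
232 ['37', '32', '40', '34', '212', '212', '213', '89', '34', '31', '33', '34', '29', '32', '33', '31', '37', '36', '32', '35', '32', '32', '36', '37', '31', '29', '29', '35', '32', '35', '35', '-0']
233 ['35', '36', '34', '212', '212', '214', '211', '34', '34', '29', '30', '31', '38', '35', '35', '29', '29', '40', '35', '32', '30', '34', '32', '33', '32', '34', '32', '30', '36', '33', '39', '7']
234 ['31', '36', '31', '214', '212', '214', '215', '209', '33', '28', '35', '32', '31', '40', '32', '37', '29', '44', '33', '33', '31', '32', '33', '33', '30', '32', '33', '33', '34', '33', '44', '6']
235 ['34', '34', '34', '211', '213', '215', '215', '212', '28', '33', '36', '35', '38', '47', '32', '35', '35', '40', '36', '32', '38', '34', '40', '44', '35', '36', '35', '34', '31', '32', '36', '5']
236 ['34', '33', '210', '215', '212', '216', '210', '214', 'nan', '31', '41', '40', '36', '41', '41', '43', '38', '43', '39', '36', '47', '42', '44', '39', '28', '33', '35', '33', '31', '35', '45', '-1']
237 ['31', '33', '214', '213', '211', '215', '213', '213', '126', '34', '39', '40', '38', '44'
[... 1379 characters left out ...]
', '33', '37', '33', '36', '39', '30', '31', '32', '41', '31', '39', '31', '34', '35', '37', '33', '32', '35', '34', '35', '35', '33', '35']
245 ['33', '36', '32', '31', '33', '30', '33', '34', '31', '25', '20', '34', 'nan', '43', '36', '35', '38', '42', '38', '31', '33', '32', '36', '33', '32', '34', '32', '31', '29', '30', '31', '30']
246 ['29', '29', '32', '35', '31', '33', '35', '33', '33', '36', '34', '31', '37', '33', '32', '35', '30', '35', '34', '30', '32', '37', '36', '32', '31', '34', '31', '32', '35', '34', '34', '30']
28 [ 0.5223 -0.0263  0.0648] [ 0.5174 -0.0361  0.051 ] [ 0.5294 -0.0169  0.072 ]
[ 0.     -0.2284  0.9736 -0.    ]
hole [0.5208 0.0706] fin closed [ 0.5236 -0.0254]
```

View pics/top0z.png

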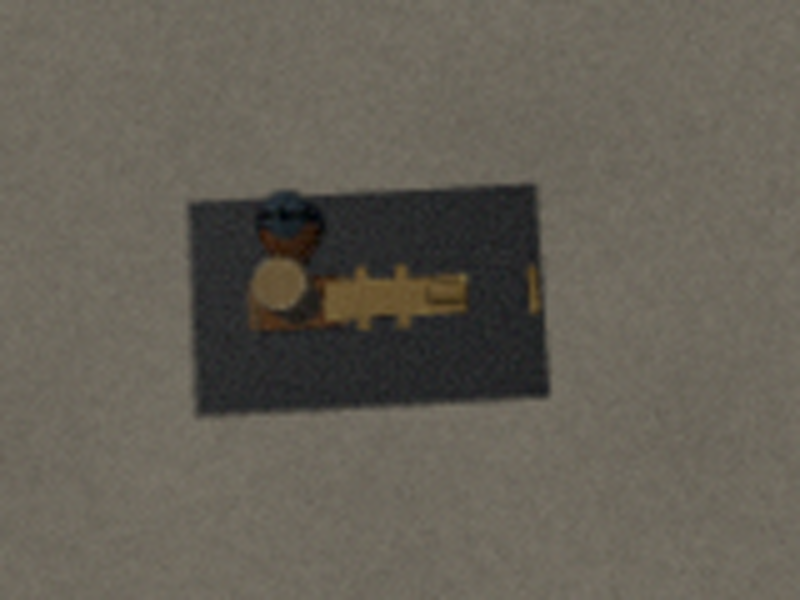

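View pics/scene0z.png

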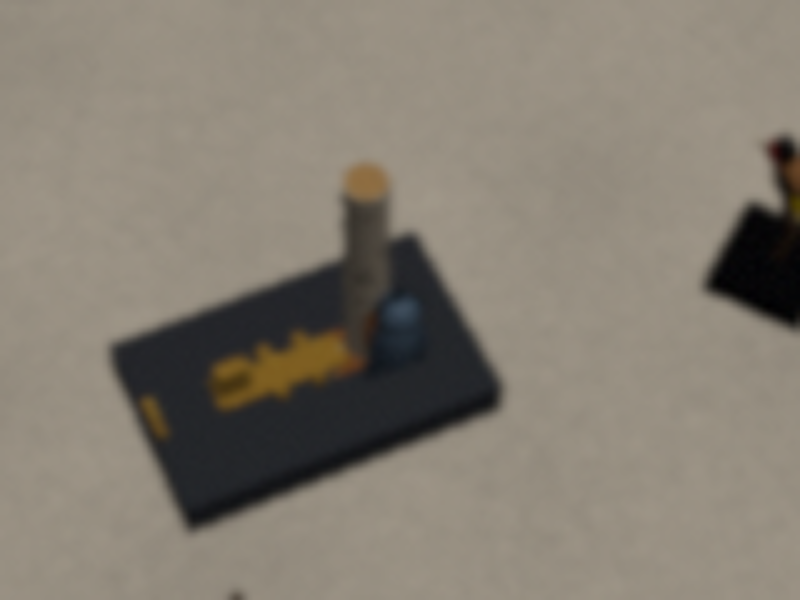

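play_rows --targets '[{"dx":10,"dy":20,"dz":5,"rz":4,"jaw":1},{"dx":25,"dy":52,"dz":10,"rz":10,"jaw":1},{"dx":40,"dy":86,"dz":15,"rz":17,"jaw":1},{"dx":55,"dy":120,"dz":20,"rz":24,"jaw":1},{"dx":70,"dy":154,"dz":20,"rz":31,"jaw":1},{"dx":86,"dy":188,"dz":20,"rz":38,"jaw":1},{"dx":102,"dy":222,"dz":20,"rz":45,"jaw":1},{"dx":118,"dy":256,"dz":20,"rz":52,"jaw":1},{"dx":134,"dy":290,"dz":20,"rz":59,"jaw":1},{"dx":150,"dy":324,"dz":20,"rz":65.2,"jaw":1}]' --force 15

```text
schema error: expected keys dx, dy, dz, rx, ry, rz, jaw
```

play_rows --targets '[{"dx":10,"dy":20,"dz":5,"rx":0,"ry":0,"rz":4,"jaw":1},{"dx":25,"dy":52,"dz":10,"rx":0,"ry":0,"rz":10,"jaw":1},{"dx":40,"dy":86,"dz":15,"rx":0,"ry":0,"rz":17,"jaw":1},{"dx":55,"dy":120,"dz":20,"rx":0,"ry":0,"rz":24,"jaw":1},{"dx":70,"dy":154,"dz":20,"rx":0,"ry":0,"rz":31,"jaw":1},{"dx":86,"dy":188,"dz":20,"rx":0,"ry":0,"rz":38,"jaw":1},{"dx":102,"dy":222,"dz":20,"rx":0,"ry":0,"rz":45,"jaw":1},{"dx":118,"dy":256,"dz":20,"rx":0,"ry":0,"rz":52,"jaw":1},{"dx":134,"dy":290,"dz":20,"rx":0,"ry":0,"rz":59,"jaw":1},{"dx":150,"dy":324,"dz":20,"rx":0,"ry":0,"rz":65.2,"jaw":1}]' --force 15

```text
time_s: 2.88
eef_pos: [0.4284, -0.2341, 0.243]
orientation: [-0.0, 0.719, -0.695, 0.0]
wrist_force: [-0.4, 0.4, 0.2]
opening: 0.0872
```

play_rows --targets '[{"dx":14,"dy":32,"dz":0,"rx":0,"ry":0,"rz":0,"jaw":1},{"dx":28,"dy":64,"dz":0,"rx":0,"ry":0,"rz":0,"jaw":1},{"dx":43,"dy":97,"dz":0,"rx":0,"ry":0,"rz":0,"jaw":1},{"dx":58,"dy":130,"dz":-10,"rx":0,"ry":0,"rz":0,"jaw":0.9},{"dx":73,"dy":163,"dz":-20,"rx":0,"ry":0,"rz":0,"jaw":0.8},{"dx":86,"dy":190,"dz":-30,"rx":0,"ry":0,"rz":0,"jaw":0.7},{"dx":94.6,"dy":208,"dz":-50,"rx":0,"ry":0,"rz":0,"jaw":0.6},{"dx":94.6,"dy":208,"dz":-80,"rx":0,"ry":0,"rz":0,"jaw":0.6},{"dx":94.6,"dy":208,"dz":-110,"rx":0,"ry":0,"rz":0,"jaw":0.6},{"dx":94.6,"dy":208,"dz":-130,"rx":0,"ry":0,"rz":0,"jaw":0.6}]' --force 15

```text
time_s: 3.72
eef_pos: [0.5213, -0.0273, 0.1101]
orientation: [0.001, 0.717, -0.697, -0.001]
wrist_force: [-0.6, -0.7, -0.2]
opening: 0.0539
```

play_rows --targets '[{"dx":0,"dy":0,"dz":-10,"rx":0,"ry":0,"rz":0,"jaw":0.6},{"dx":0,"dy":0,"dz":-20,"rx":0,"ry":0,"rz":0,"jaw":0.6},{"dx":0,"dy":0,"dz":-30,"rx":0,"ry":0,"rz":0,"jaw":0.6},{"dx":0,"dy":0,"dz":-40,"rx":0,"ry":0,"rz":0,"jaw":0.6},{"dx":0,"dy":0,"dz":-50,"rx":0,"ry":0,"rz":0,"jaw":0.6},{"dx":0,"dy":0,"dz":-58,"rx":0,"ry":0,"rz":0,"jaw":0.6},{"dx":0,"dy":0,"dz":-64,"rx":0,"ry":0,"rz":0,"jaw":0.6},{"dx":0,"dy":0,"dz":-68,"rx":0,"ry":0,"rz":0,"jaw":0.6},{"dx":0,"dy":0,"dz":-68,"rx":0,"ry":0,"rz":0,"jaw":0.6},{"dx":0,"dy":0,"dz":-68,"rx":0,"ry":0,"rz":0,"jaw":0.6}]' --force 15

```text
time_s: 4.55
eef_pos: [0.5227, -0.0278, 0.0446]
orientation: [0.0, 0.717, -0.697, 0.0]
wrist_force: [0.3, 0.8, 0.7]
opening: 0.0524
```

```bash
python3 - <<'E'
from h import *
s=snap('scene','s1.png');t=snap('top','t1.png')
for n,x0,y0,q in (('s1',250,120,s),('t1',240,180,t)):
    im=cv2.imread(f'pics/{n}.png')[y0:y0+120,x0:x0+160]; cv2.imwrite(f'pics/{n}z.png',cv2.resize(im,None,fx=5,fy=5,interpolation=cv2.INTER_CUBIC))
print(manip.state()['eef_pos'],manip.state()['wrist_force'])
E
```

```text
[ 0.52297874 -0.02772241  0.04501213] [-0.08110277 -0.12710347  0.07333581]
```

View pics/s1z.png

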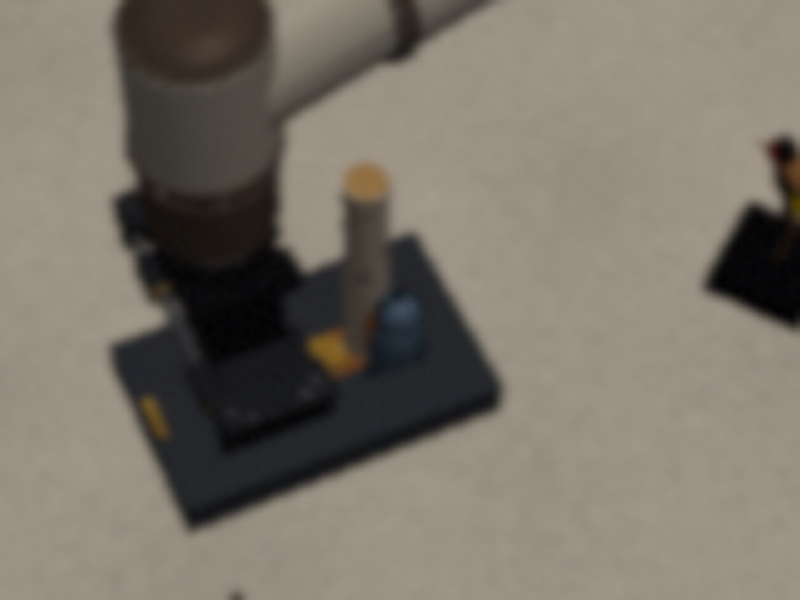

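play_rows --targets '[{"dx":0,"dy":0,"dz":-2,"rx":0,"ry":0,"rz":0,"jaw":0.4},{"dx":0,"dy":0,"dz":-2,"rx":0,"ry":0,"rz":0,"jaw":0.25},{"dx":0,"dy":0,"dz":-2,"rx":0,"ry":0,"rz":0,"jaw":0.1},{"dx":0,"dy":0,"dz":-2,"rx":0,"ry":0,"rz":0,"jaw":0},{"dx":0,"dy":0,"dz":-2,"rx":0,"ry":0,"rz":0,"jaw":0},{"dx":0,"dy":0,"dz":-2,"rx":0,"ry":0,"rz":0,"jaw":0},{"dx":0,"dy":0,"dz":-2,"rx":0,"ry":0,"rz":0,"jaw":0},{"dx":0,"dy":0,"dz":-2,"rx":0,"ry":0,"rz":0,"jaw":0},{"dx":0,"dy":0,"dz":-2,"rx":0,"ry":0,"rz":0,"jaw":0},{"dx":0,"dy":0,"dz":-2,"rx":0,"ry":0,"rz":0,"jaw":0}]' --force 12

```text
time_s: 5.48
eef_pos: [0.5224, -0.0278, 0.0426]
orientation: [0.0, 0.717, -0.697, -0.0]
wrist_force: [-0.8, 0.8, 1.4]
opening: 0.0118
```

Gripped the fin (opening 11.8 mm, as the 12 mm fin should give). Now I'll slide it back along the plinth's −y.

play_rows --targets '[{"dx":0.1,"dy":-3,"dz":0,"rx":0,"ry":0,"rz":0,"jaw":0},{"dx":0.2,"dy":-6,"dz":0,"rx":0,"ry":0,"rz":0,"jaw":0},{"dx":0.3,"dy":-9,"dz":0,"rx":0,"ry":0,"rz":0,"jaw":0},{"dx":0.4,"dy":-12,"dz":0,"rx":0,"ry":0,"rz":0,"jaw":0},{"dx":0.4,"dy":-14,"dz":0,"rx":0,"ry":0,"rz":0,"jaw":0},{"dx":0.5,"dy":-16,"dz":0,"rx":0,"ry":0,"rz":0,"jaw":0},{"dx":0.5,"dy":-18,"dz":0,"rx":0,"ry":0,"rz":0,"jaw":0},{"dx":0.5,"dy":-19,"dz":0,"rx":0,"ry":0,"rz":0,"jaw":0},{"dx":0.5,"dy":-20,"dz":0,"rx":0,"ry":0,"rz":0,"jaw":0},{"dx":0.5,"dy":-20,"dz":0,"rx":0,"ry":0,"rz":0,"jaw":0}]' --force 12

```text
time_s: 6.32
eef_pos: [0.5229, -0.0481, 0.0426]
orientation: [0.0, 0.717, -0.697, 0.0]
wrist_force: [-2.2, 0.2, 2.2]
opening: 0.0122
```

play_rows --targets '[{"dx":0,"dy":-0.5,"dz":0,"rx":0,"ry":0,"rz":0,"jaw":0},{"dx":0,"dy":-1,"dz":0,"rx":0,"ry":0,"rz":0,"jaw":0},{"dx":0,"dy":-1.5,"dz":0,"rx":0,"ry":0,"rz":0,"jaw":0},{"dx":0,"dy":-2,"dz":0,"rx":0,"ry":0,"rz":0,"jaw":0},{"dx":0,"dy":-2.5,"dz":0,"rx":0,"ry":0,"rz":0,"jaw":0},{"dx":0,"dy":-3,"dz":0,"rx":0,"ry":0,"rz":0,"jaw":0},{"dx":0,"dy":-3.5,"dz":0,"rx":0,"ry":0,"rz":0,"jaw":0},{"dx":0,"dy":-4,"dz":0,"rx":0,"ry":0,"rz":0,"jaw":0},{"dx":0,"dy":-4,"dz":0,"rx":0,"ry":0,"rz":0,"jaw":0},{"dx":0,"dy":-4,"dz":0,"rx":0,"ry":0,"rz":0,"jaw":0}]' --force 12

```text
time_s: 7.15
eef_pos: [0.523, -0.0493, 0.0426]
orientation: [-0.001, 0.717, -0.697, -0.001]
wrist_force: [-5.1, 13.1, 5.6]
opening: 0.0121
```

play_rows --targets '[{"dx":0,"dy":1.5,"dz":0,"rx":0,"ry":0,"rz":0,"jaw":0},{"dx":0,"dy":2.5,"dz":0,"rx":0,"ry":0,"rz":0,"jaw":0.2},{"dx":0,"dy":2.5,"dz":0,"rx":0,"ry":0,"rz":0,"jaw":0.4},{"dx":0,"dy":2.5,"dz":0,"rx":0,"ry":0,"rz":0,"jaw":0.6},{"dx":0,"dy":2.5,"dz":0,"rx":0,"ry":0,"rz":0,"jaw":0.6},{"dx":0,"dy":2.5,"dz":5,"rx":0,"ry":0,"rz":0,"jaw":0.6},{"dx":0,"dy":2.5,"dz":20,"rx":0,"ry":0,"rz":0,"jaw":0.6},{"dx":0,"dy":2.5,"dz":45,"rx":0,"ry":0,"rz":0,"jaw":0.7},{"dx":0,"dy":2.5,"dz":75,"rx":0,"ry":0,"rz":0,"jaw":0.8},{"dx":0,"dy":2.5,"dz":110,"rx":0,"ry":0,"rz":0,"jaw":1}]' --force 12

```text
time_s: 7.98
eef_pos: [0.522, -0.0497, 0.1529]
orientation: [0.001, 0.717, -0.697, -0.001]
wrist_force: [1.0, 0.9, -0.1]
opening: 0.0628
```

play_rows --targets '[{"dx":0,"dy":-10,"dz":35,"rx":0,"ry":0,"rz":0,"jaw":1},{"dx":0,"dy":-30,"dz":70,"rx":0,"ry":0,"rz":0,"jaw":1},{"dx":0,"dy":-60,"dz":100,"rx":0,"ry":0,"rz":-7,"jaw":1},{"dx":0,"dy":-90,"dz":120,"rx":0,"ry":0,"rz":-14,"jaw":1},{"dx":0,"dy":-120,"dz":130,"rx":0,"ry":0,"rz":-21,"jaw":1},{"dx":0,"dy":-120,"dz":130,"rx":0,"ry":0,"rz":-28,"jaw":1},{"dx":0,"dy":-120,"dz":130,"rx":0,"ry":0,"rz":-35,"jaw":1},{"dx":0,"dy":-120,"dz":130,"rx":0,"ry":0,"rz":-42,"jaw":1},{"dx":0,"dy":-120,"dz":130,"rx":0,"ry":0,"rz":-49,"jaw":1},{"dx":0,"dy":-120,"dz":130,"rx":0,"ry":0,"rz":-56,"jaw":1}]'

```text
time_s: 8.82
eef_pos: [0.5228, -0.1698, 0.2829]
orientation: [0.0, -0.302, 0.953, -0.0]
wrist_force: [0.3, 0.4, 0.2]
opening: 0.0871
```

```bash
python3 - <<'E'
from h import *
np.set_printoptions(precision=4,suppress=True)
t=snap('top','t2.png')
im=cv2.imread('pics/t2.png')[180:300,240:400]; cv2.imwrite('pics/t2z.png',cv2.resize(im,None,fx=5,fy=5,interpolation=cv2.INTER_CUBIC))
W=cloud(t); z=W[...,2]
roi=np.zeros(z.shape,bool); roi[205:280,265:360]=1
m=roi&(abs(z-.032)<.008); print(cv2.minAreaRect((W[m][:,:2]*1000).astype(np.float32)))
m=roi&(abs(z-.212)<.006); m[:,310:]=0; print('top',m.sum(),W[m].mean(0), np.median(W[m],0),(W[m].min(0)+W[m].max(0))/2)
m=roi&(z>.05)&(z<.08); m[:,:315]=0; print('fin',m.sum(),W[m].mean(0))
s=manip.state(); print(s['eef_pos'],s['orientation'])
E
```

```text
((519.9733276367188, 99.289306640625), (140.52049255371094, 83.41883850097656), 1.3986989259719849)
top 19 [0.5147 0.0783 0.2134] [0.5134 0.0794 0.2136] [0.5162 0.0756 0.2131]
fin 0 [nan nan nan]
[ 0.5227 -0.1697  0.2828] [ 0.0001 -0.3006  0.9537 -0.    ]<stdin>:9: RuntimeWarning: Mean of empty slice.
  ret = um.true_divide(
```

View pics/t2z.png

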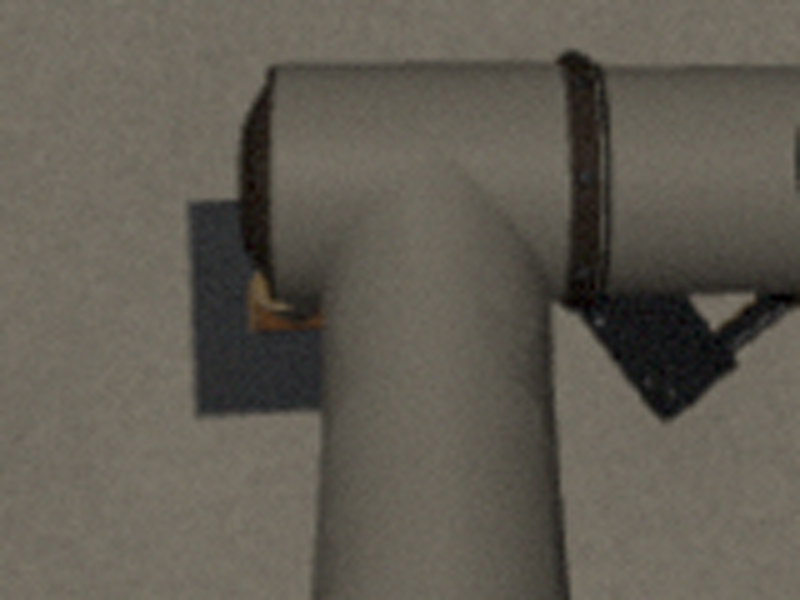

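play_rows --targets '[{"dx":0,"dy":15,"dz":0,"rx":0,"ry":0,"rz":-5,"jaw":1},{"dx":0,"dy":40,"dz":0,"rx":0,"ry":0,"rz":-12,"jaw":1},{"dx":0,"dy":70,"dz":0,"rx":0,"ry":0,"rz":-19,"jaw":1},{"dx":0,"dy":100,"dz":0,"rx":0,"ry":0,"rz":-26,"jaw":1},{"dx":0,"dy":135,"dz":0,"rx":0,"ry":0,"rz":-33.4,"jaw":1},{"dx":0,"dy":170,"dz":0,"rx":0,"ry":0,"rz":-33.4,"jaw":1},{"dx":0,"dy":200,"dz":0,"rx":0,"ry":0,"rz":-33.4,"jaw":1},{"dx":-2,"dy":225,"dz":0,"rx":0,"ry":0,"rz":-33.4,"jaw":1},{"dx":-2,"dy":240,"dz":0,"rx":0,"ry":0,"rz":-33.4,"jaw":1},{"dx":-2,"dy":240,"dz":0,"rx":0,"ry":0,"rz":-33.4,"jaw":1}]'

```text
time_s: 9.7
eef_pos: [0.521, 0.0731, 0.2828]
orientation: [0.0, -0.022, 1.0, 0.0]
wrist_force: [0.7, -0.2, 0.1]
opening: 0.0871
```

```bash
python3 - <<'E'
from h import *
np.set_printoptions(precision=4,suppress=True)
t=snap('scene','s3.png')
im=cv2.imread('pics/s3.png')[120:240,250:410]; cv2.imwrite('pics/s3z.png',cv2.resize(im,None,fx=5,fy=5,interpolation=cv2.INTER_CUBIC))
s=manip.state(); print(s['eef_pos'],s['orientation'])
m=manip.mark_of('scene','catch_grip')[:1];print(m, [atz(t,*a['position'],.058) for a in m])
m=manip.mark_of('scene','mount_top')[:1];print(m, [atz(t,*a['position'],.212) for a in m])
E
```

```text
[0.5209 0.0718 0.2827] [ 0.0001 -0.0214  0.9998  0.    ]
[{'position': [194.3, 289.9], 'score': 0.75}] [array([ 0.5153, -0.0451,  0.058 ])]
[{'position': [158.0, 322.5], 'score': 0.8}] [array([0.5262, 0.0659, 0.212 ])]
```

View pics/s3z.png

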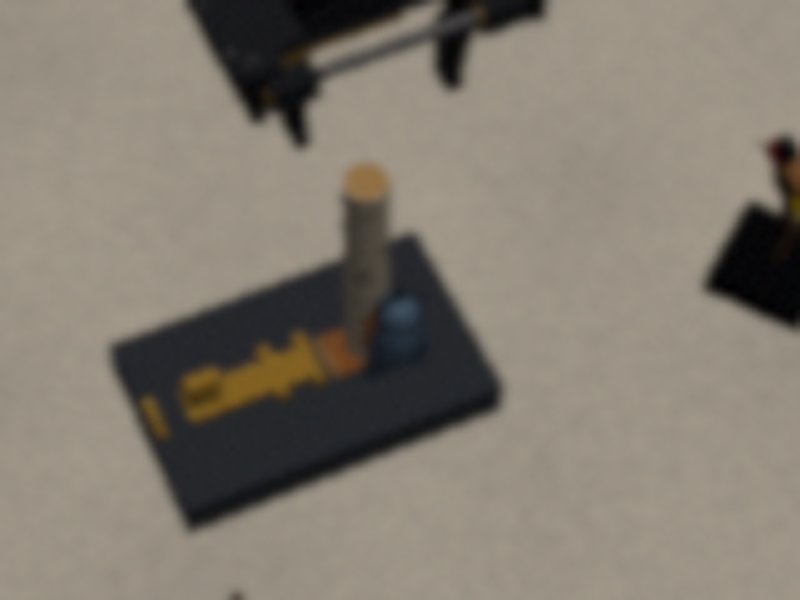

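play_rows --targets '[{"dx":0,"dy":-1,"dz":-12,"rx":0,"ry":0,"rz":0,"jaw":1},{"dx":0,"dy":-1,"dz":-27,"rx":0,"ry":0,"rz":0,"jaw":1},{"dx":0,"dy":-1,"dz":-42,"rx":0,"ry":0,"rz":0,"jaw":1},{"dx":0,"dy":-1,"dz":-57,"rx":0,"ry":0,"rz":0,"jaw":1},{"dx":0,"dy":-1,"dz":-72,"rx":0,"ry":0,"rz":0,"jaw":1},{"dx":0,"dy":-1,"dz":-87,"rx":0,"ry":0,"rz":0,"jaw":0.9},{"dx":0,"dy":-1,"dz":-98,"rx":0,"ry":0,"rz":0,"jaw":0.8},{"dx":0,"dy":-1,"dz":-105,"rx":0,"ry":0,"rz":0,"jaw":0.7},{"dx":0,"dy":-1,"dz":-109,"rx":0,"ry":0,"rz":0,"jaw":0.6},{"dx":0,"dy":-1,"dz":-109,"rx":0,"ry":0,"rz":0,"jaw":0.55}]' --force 25

```text
time_s: 10.68
eef_pos: [0.5208, 0.0689, 0.173]
orientation: [-0.001, -0.019, 1.0, -0.0]
wrist_force: [-0.2, 1.0, -0.2]
opening: 0.0615
```

```bash
python3 - <<'E'
from h import *
t=snap('scene','s4.png')
im=cv2.imread('pics/s4.png')[120:240,250:410]; cv2.imwrite('pics/s4z.png',cv2.resize(im,None,fx=5,fy=5,interpolation=cv2.INTER_CUBIC))
E
```

```text
(no output)
```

View pics/s4z.png

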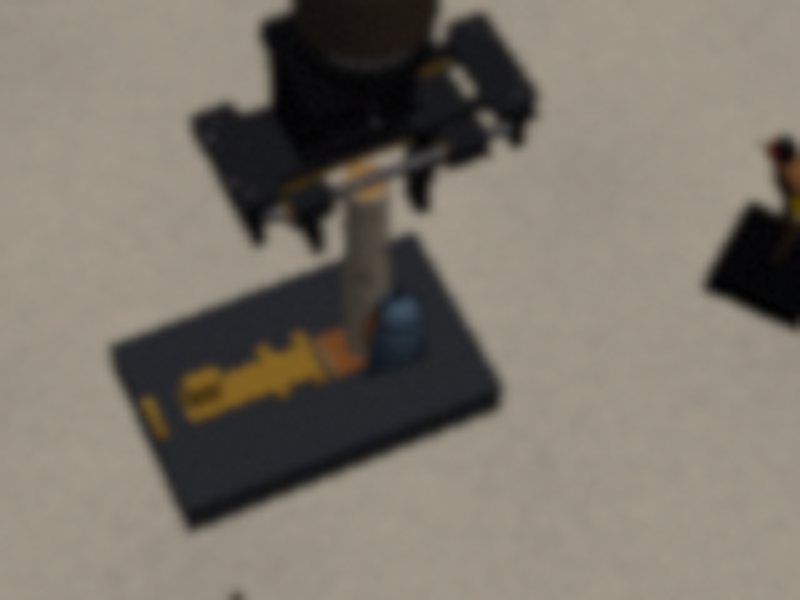

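play_rows --targets '[{"dx":0,"dy":0,"dz":0,"rx":0,"ry":0,"rz":0,"jaw":0.45},{"dx":0,"dy":0,"dz":0,"rx":0,"ry":0,"rz":0,"jaw":0.4},{"dx":0,"dy":0,"dz":0,"rx":0,"ry":0,"rz":0,"jaw":0.35},{"dx":0,"dy":0,"dz":0,"rx":0,"ry":0,"rz":0,"jaw":0.3},{"dx":0,"dy":0,"dz":0,"rx":0,"ry":0,"rz":0,"jaw":0.2},{"dx":0,"dy":0,"dz":0,"rx":0,"ry":0,"rz":0,"jaw":0.2},{"dx":0,"dy":0,"dz":0,"rx":0,"ry":0,"rz":0,"jaw":0.2},{"dx":0,"dy":0,"dz":0,"rx":0,"ry":0,"rz":0,"jaw":0.2},{"dx":0,"dy":0,"dz":0,"rx":0,"ry":0,"rz":0,"jaw":0.2},{"dx":0,"dy":0,"dz":0,"rx":0,"ry":0,"rz":0,"jaw":0.2}]' --force 40

```text
time_s: 11.57
eef_pos: [0.5214, 0.0701, 0.174]
orientation: [0.001, -0.019, 1.0, 0.0]
wrist_force: [-1.8, 3.3, 4.0]
opening: 0.0289
```

```bash
cat > st.py <<'E'
from rig import manip
import numpy as np
np.set_printoptions(precision=4,suppress=True)
s=manip.state();print(s['eef_pos'],s['orientation'],s['wrist_force'],s['ft_torque'],s['opening'])
E
python3 st.py
```

```text
[0.5214 0.0701 0.174 ] [ 0.0006 -0.0193  0.9998  0.0004] [-1.7655  3.2636  3.9615] [ 1.0166  0.2782 -0.0328] 0.028894874568007965
```

play_rows --targets '[{"dx":0.1,"dy":-1.3,"dz":0.4,"rx":0.5,"ry":0,"rz":0,"jaw":0.2},{"dx":0.1,"dy":-2.6,"dz":0.8,"rx":1,"ry":0,"rz":0,"jaw":0.2},{"dx":0.1,"dy":-3.9,"dz":1.1,"rx":1.5,"ry":0,"rz":0,"jaw":0.2},{"dx":0.2,"dy":-5.2,"dz":1.3,"rx":2,"ry":0.1,"rz":0,"jaw":0.2},{"dx":0.2,"dy":-6.5,"dz":1.5,"rx":2.5,"ry":0.1,"rz":0,"jaw":0.2},{"dx":0.2,"dy":-7.8,"dz":1.7,"rx":3,"ry":0.1,"rz":0,"jaw":0.2},{"dx":0.3,"dy":-9.1,"dz":1.9,"rx":3.5,"ry":0.1,"rz":0,"jaw":0.2},{"dx":0.3,"dy":-10.5,"dz":2.1,"rx":4,"ry":0.1,"rz":0,"jaw":0.2},{"dx":0.3,"dy":-10.5,"dz":2.1,"rx":4,"ry":0.1,"rz":0,"jaw":0.2},{"dx":0.3,"dy":-10.5,"dz":2.1,"rx":4,"ry":0.1,"rz":0,"jaw":0.2}]' --force 40

```text
time_s: 12.4
eef_pos: [0.5214, 0.0593, 0.1753]
orientation: [-0.0, -0.019, 0.999, 0.036]
wrist_force: [-0.0, 4.9, -0.1]
opening: 0.0291
```

```bash
python3 st.py; python3 - <<'E'
from h import *
t=snap('scene','s5.png')
im=cv2.imread('pics/s5.png')[120:240,250:410]; cv2.imwrite('pics/s5z.png',cv2.resize(im,None,fx=5,fy=5,interpolation=cv2.INTER_CUBIC))
E
```

```text
[0.5214 0.0593 0.1753] [-0.0002 -0.0187  0.9992  0.0356] [-0.0158  4.8667 -0.0913] [ 1.4117 -0.103  -0.0915] 0.029059439318362777
```

View pics/s5z.png

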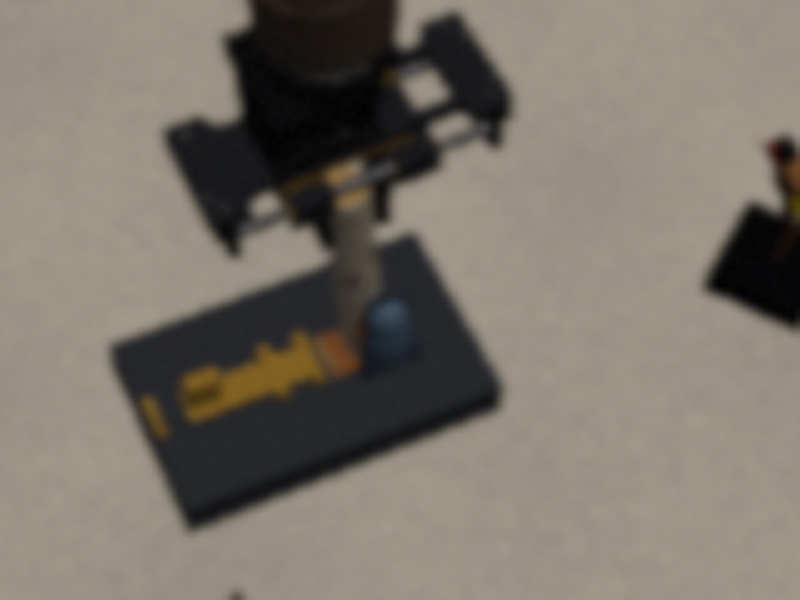

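```bash
cat > model.py <<'E'
import numpy as np
# 2D (y,z) mm; rel to hole centre y, world z
def rot(p,c,t):
    t=np.radians(t); d=np.array(p)-c; return c+np.array([d[0]*np.cos(t)-d[1]*np.sin(t), d[0]*np.sin(t)+d[1]*np.cos(t)])
A=np.array([-25,25.]);B=np.array([25,25.])
# positive rx leans to -y: y'=y c - z s, z'= y s + z c
tcp=np.array([-.5,174.]); o=np.array([0,8.]); th=0
for piv,d in [(A,4),(A,2),(B,-12),(A,12),(B,-12),(A,12)]:
    for f in ([d] if abs(d)<6 else [d/4]*4):
        tcp=rot(tcp,piv,f); o=rot(o,piv,f); th+=f
        print('A' if piv is A else 'B',th,'tcp',tcp.round(1),'world y',(70.6+tcp[0]).round(1),'mount',(o-[0,8]).round(1))
E
python3 model.py
```

```text
A 4 tcp [-11.  175.3] world y 59.6 mount [1.1 1.8]
A 6 tcp [-16.2 175.7] world y 54.4 mount [1.6 2.7]
B 3.0 tcp [ -8.3 177.7] world y 62.3 mount [0.9 3.9]
B 0.0 tcp [ -0.2 179.2] world y 70.4 mount [0.3 5.2]
B -3.0 tcp [  7.9 180.3] world y 78.5 mount [-0.3  6.5]
B -6.0 tcp [ 16. 181.] world y 86.6 mount [-0.8  7.9]
A -3.0 tcp [  7.8 183. ] world y 78.4 mount [-0.4  9.2]
A 0.0 tcp [ -0.5 184.5] world y 70.1 mount [ 0.  10.5]
A 3.0 tcp [ -8.9 185.5] world y 61.7 mount [ 0.3 11.8]
A 6.0 tcp [-17.3 186.1] world y 53.3 mount [ 0.5 13.1]
B 3.0 tcp [ -8.8 188.1] world y 61.8 mount [ 0.4 14.4]
B 0.0 tcp [ -0.2 189.7] world y 70.4 mount [ 0.3 15.7]
B -3.0 tcp [  8.4 190.8] world y 79.0 mount [ 0.2 17. ]
B -6.0 tcp [ 17.1 191.4] world y 87.7 mount [ 0.3 18.3]
A -3.0 tcp [  8.4 193.4] world y 79.0 mount [ 0.2 19.6]
A 0.0 tcp [ -0.5 194.9] world y 70.1 mount [ 0.  20.9]
A 3.0 tcp [ -9.4 196. ] world y 61.2 mount [-0.2 22.2]
A 6.0 tcp [-18.4 196.5] world y 52.2 mount [-0.5 23.5]
```

play_rows --targets '[{"dx":0.1,"dy":-2.6,"dz":0.3,"rx":1,"ry":0,"rz":0,"jaw":0.2},{"dx":0.1,"dy":-5.2,"dz":0.6,"rx":2,"ry":0,"rz":0,"jaw":0.2},{"dx":0.1,"dy":-5.2,"dz":1.0,"rx":2,"ry":0,"rz":0,"jaw":0.2},{"dx":0,"dy":-1.3,"dz":1.8,"rx":0.5,"ry":0,"rz":0,"jaw":0.2},{"dx":-0.1,"dy":2.7,"dz":2.8,"rx":-1,"ry":0,"rz":0,"jaw":0.2},{"dx":-0.2,"dy":6.7,"dz":3.6,"rx":-2.5,"ry":-0.1,"rz":0,"jaw":0.2},{"dx":-0.3,"dy":10.8,"dz":4.3,"rx":-4,"ry":-0.1,"rz":0,"jaw":0.2},{"dx":-0.4,"dy":14.8,"dz":4.9,"rx":-5.5,"ry":-0.1,"rz":0,"jaw":0.2},{"dx":-0.5,"dy":18.9,"dz":5.4,"rx":-7,"ry":-0.2,"rz":0,"jaw":0.2},{"dx":-0.5,"dy":18.9,"dz":5.4,"rx":-7,"ry":-0.2,"rz":0,"jaw":0.2}]' --force 40

```text
time_s: 13.28
eef_pos: [0.5204, 0.0781, 0.1803]
orientation: [-0.0, -0.02, 0.999, -0.027]
wrist_force: [0.7, 1.0, -1.0]
opening: 0.0294
```

```bash
python3 st.py; python3 - <<'E'
from h import *
t=snap('scene','s6.png')
im=cv2.imread('pics/s6.png')[120:240,250:410]; cv2.imwrite('pics/s6z.png',cv2.resize(im,None,fx=5,fy=5,interpolation=cv2.INTER_CUBIC))
E
```

```text
[0.5204 0.0781 0.1803] [-0.0002 -0.0198  0.9994 -0.0274] [ 0.745   0.9795 -1.029 ] [ 0.6811 -0.3529 -0.0884] 0.029414732679556035
```

View pics/s6z.png

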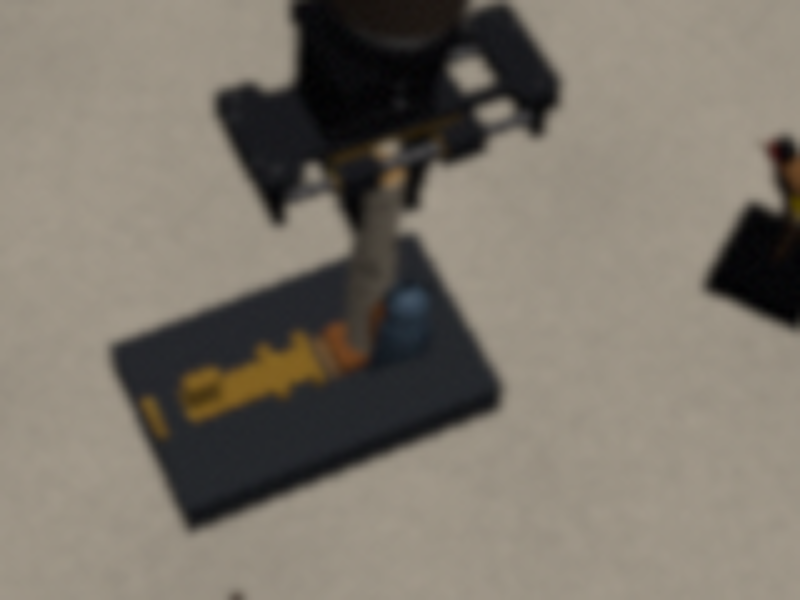

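play_rows --targets '[{"dx":-0.1,"dy":4,"dz":0.4,"rx":-1.5,"ry":0,"rz":0,"jaw":0.2},{"dx":-0.2,"dy":8.1,"dz":1.0,"rx":-3,"ry":0,"rz":0,"jaw":0.2},{"dx":-0.2,"dy":8.1,"dz":1.2,"rx":-3,"ry":0,"rz":0,"jaw":0.2},{"dx":-0.1,"dy":4,"dz":2.3,"rx":-1.5,"ry":0,"rz":0,"jaw":0.2},{"dx":0,"dy":-0.1,"dz":3.2,"rx":0,"ry":0,"rz":0,"jaw":0.2},{"dx":0.1,"dy":-4.2,"dz":4,"rx":1.5,"ry":0,"rz":0,"jaw":0.2},{"dx":0.2,"dy":-8.4,"dz":4.7,"rx":3,"ry":0.1,"rz":0,"jaw":0.2},{"dx":0.3,"dy":-12.6,"dz":5.3,"rx":4.5,"ry":0.1,"rz":0,"jaw":0.2},{"dx":0.4,"dy":-16.8,"dz":5.7,"rx":6,"ry":0.2,"rz":0,"jaw":0.2},{"dx":0.4,"dy":-16.8,"dz":5.7,"rx":6,"ry":0.2,"rz":0,"jaw":0.2}]' --force 40

```text
time_s: 14.17
eef_pos: [0.5208, 0.0604, 0.186]
orientation: [-0.001, -0.018, 0.999, 0.028]
wrist_force: [0.7, 3.7, -3.5]
opening: 0.0293
```

```bash
python3 st.py; python3 - <<'E'
from h import *
t=snap('scene','s7.png')
im=cv2.imread('pics/s7.png')[120:240,250:410]; cv2.imwrite('pics/s7z.png',cv2.resize(im,None,fx=5,fy=5,interpolation=cv2.INTER_CUBIC))
E
```

```text
[0.5208 0.0604 0.186 ] [-0.001  -0.0177  0.9995  0.0276] [ 0.7052  3.7482 -3.4631] [ 1.481  -0.1665  0.0049] 0.029261083754068704
```

View pics/s7z.png

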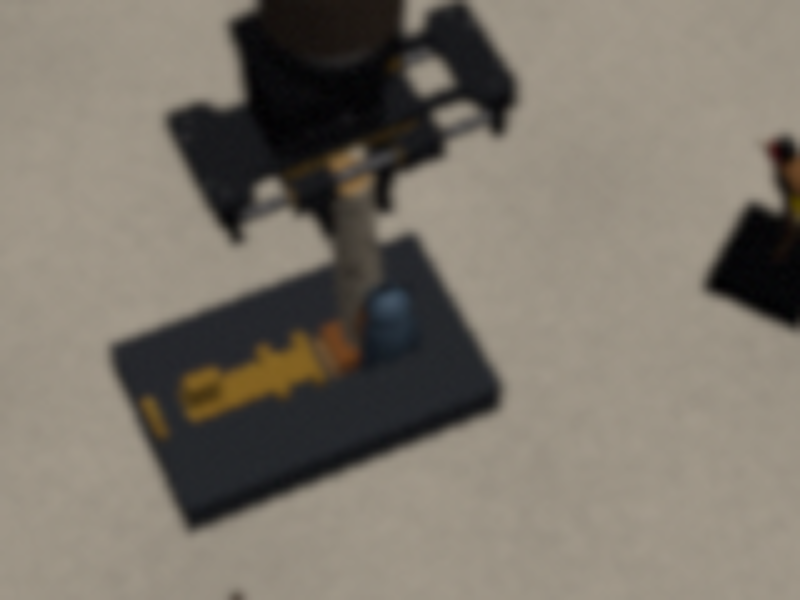

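play_rows --targets '[{"dx":0.1,"dy":-4.2,"dz":0.3,"rx":1.5,"ry":0,"rz":0,"jaw":0.2},{"dx":0.2,"dy":-8.4,"dz":0.8,"rx":3,"ry":0,"rz":0,"jaw":0.2},{"dx":0.1,"dy":-4.1,"dz":1.8,"rx":1.5,"ry":0,"rz":0,"jaw":0.2},{"dx":0,"dy":0.1,"dz":2.8,"rx":0,"ry":0,"rz":0,"jaw":0.2},{"dx":-0.1,"dy":4.4,"dz":3.6,"rx":-1.5,"ry":0,"rz":0,"jaw":0.2},{"dx":-0.2,"dy":8.7,"dz":4.4,"rx":-3,"ry":-0.1,"rz":0,"jaw":0.2},{"dx":-0.3,"dy":13,"dz":5,"rx":-4.5,"ry":-0.1,"rz":0,"jaw":0.2},{"dx":-0.4,"dy":17.3,"dz":5.6,"rx":-6,"ry":-0.2,"rz":0,"jaw":0.2},{"dx":-0.5,"dy":21.6,"dz":5.9,"rx":-7.5,"ry":-0.2,"rz":0,"jaw":0.2},{"dx":-0.5,"dy":21.6,"dz":5.9,"rx":-7.5,"ry":-0.2,"rz":0,"jaw":0.2}]' --force 40

```text
time_s: 15.05
eef_pos: [0.5205, 0.0833, 0.1929]
orientation: [-0.0, -0.021, 0.999, -0.041]
wrist_force: [0.1, 0.4, -2.0]
opening: 0.0291
```

```bash
python3 st.py
```

```text
[0.5205 0.0833 0.1929] [-0.0001 -0.0206  0.999  -0.0408] [ 0.0757  0.3715 -1.961 ] [ 0.1775 -0.0293  0.0237] 0.029099005518169838
```

play_rows --targets '[{"dx":0.1,"dy":-3,"dz":0.7,"rx":1.1,"ry":0,"rz":0,"jaw":0.2},{"dx":0.2,"dy":-6.5,"dz":1.3,"rx":2.4,"ry":0,"rz":0,"jaw":0.2},{"dx":0.3,"dy":-10,"dz":1.8,"rx":3.6,"ry":0.1,"rz":0,"jaw":0.2},{"dx":0.4,"dy":-13,"dz":2.2,"rx":4.6,"ry":0.1,"rz":0,"jaw":0.2},{"dx":0.4,"dy":-15.5,"dz":2.6,"rx":5.5,"ry":0.1,"rz":0,"jaw":0.2},{"dx":0.4,"dy":-18,"dz":3,"rx":6.5,"ry":0.2,"rz":0,"jaw":0.2},{"dx":0.4,"dy":-16,"dz":3.4,"rx":5.6,"ry":0.2,"rz":0,"jaw":0.2},{"dx":0.4,"dy":-13,"dz":4,"rx":4.6,"ry":0.1,"rz":0,"jaw":0.2},{"dx":0.4,"dy":-13,"dz":4.6,"rx":4.6,"ry":0.1,"rz":0,"jaw":0.2},{"dx":0.4,"dy":-13,"dz":5,"rx":4.6,"ry":0.1,"rz":0,"jaw":0.2}]' --force 40

```text
time_s: 15.88
eef_pos: [0.5209, 0.0706, 0.1975]
orientation: [-0.0, -0.02, 1.0, 0.001]
wrist_force: [0.2, -0.8, -1.3]
opening: 0.0295
```

```bash
python3 st.py; python3 - <<'E'
from h import *
t=snap('scene','s8.png')
im=cv2.imread('pics/s8.png')[120:240,250:410]; cv2.imwrite('pics/s8z.png',cv2.resize(im,None,fx=5,fy=5,interpolation=cv2.INTER_CUBIC))
E
```

```text
[0.5209 0.0706 0.1975] [-0.0002 -0.02    0.9998  0.0006] [ 0.1671 -0.8337 -1.3397] [ 0.0077 -0.0104  0.0388] 0.029511065611404954
```

View pics/s8z.png

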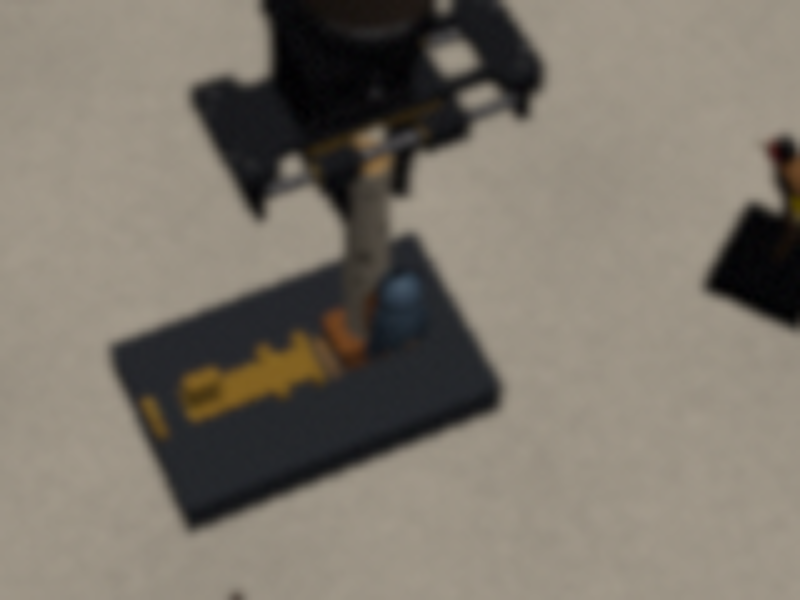

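Foot is nearly out and loose: the wrist carries only the mount's weight, and the plinth hasn't moved. I'll lift straight up 20 mm, slowly.

play_rows --targets '[{"dx":0,"dy":0,"dz":2,"rx":0,"ry":0,"rz":0,"jaw":0.2},{"dx":0,"dy":0,"dz":4,"rx":0,"ry":0,"rz":0,"jaw":0.2},{"dx":0,"dy":0,"dz":7,"rx":0,"ry":0,"rz":0,"jaw":0.2},{"dx":0,"dy":0,"dz":10,"rx":0,"ry":0,"rz":0,"jaw":0.2},{"dx":0,"dy":0,"dz":13,"rx":0,"ry":0,"rz":0,"jaw":0.2},{"dx":0,"dy":0,"dz":16,"rx":0,"ry":0,"rz":0,"jaw":0.2},{"dx":0,"dy":0,"dz":18,"rx":0,"ry":0,"rz":0,"jaw":0.2},{"dx":0,"dy":0,"dz":20,"rx":0,"ry":0,"rz":0,"jaw":0.2},{"dx":0,"dy":0,"dz":20,"rx":0,"ry":0,"rz":0,"jaw":0.2},{"dx":0,"dy":0,"dz":20,"rx":0,"ry":0,"rz":0,"jaw":0.2}]' --force 40

```text
time_s: 16.77
eef_pos: [0.5211, 0.0699, 0.2177]
orientation: [0.0, -0.019, 1.0, 0.001]
wrist_force: [0.2, -0.6, -2.0]
opening: 0.0291
```

```bash
python3 st.py; python3 - <<'E'
from h import *
np.set_printoptions(precision=4,suppress=True)
t=snap('scene','s9.png')
im=cv2.imread('pics/s9.png')[120:240,250:410]; cv2.imwrite('pics/s9z.png',cv2.resize(im,None,fx=5,fy=5,interpolation=cv2.INTER_CUBIC))
W=cloud(t);m=(abs(W[...,2]-.032)<.006);m[:160]=0;m[240:]=0;m[:,:265]=0;m[:,365:]=0
print(cv2.minAreaRect((W[m][:,:2]*1000).astype(np.float32)))
for n,z in (('mount',.052),('mount_top',.256),('catch_grip',.058),('finch',0),('paint_jar',0),('brush_pot',0)):
    print(n,[(atz(t,*a['position'],z),a['score']) for a in manip.mark_of('scene',n)[:1]])
E
```

```text
[0.5211 0.0699 0.2177] [ 0.0001 -0.0192  0.9998  0.0009] [ 0.2456 -0.6201 -1.959 ] [-0.0104 -0.0412  0.0262] 0.029116938284072896
((521.6638793945312, 26.58056640625), (145.1269073486328, 231.95704650878906), 1.222849726676941)
mount [(array([0.5194, 0.0667, 0.052 ]), 0.65)]
mount_top [(array([0.5204, 0.0648, 0.256 ]), 0.64)]
catch_grip [(array([ 0.5171, -0.0398,  0.058 ]), 0.46)]
finch [(array([0.5283, 0.0255, 0.    ]), 0.25)]
paint_jar [(array([ 0.5972, -0.3998,  0.    ]), 0.61)]
brush_pot [(array([ 0.7489, -0.1199,  0.    ]), 0.84)]
```

View pics/s9z.png

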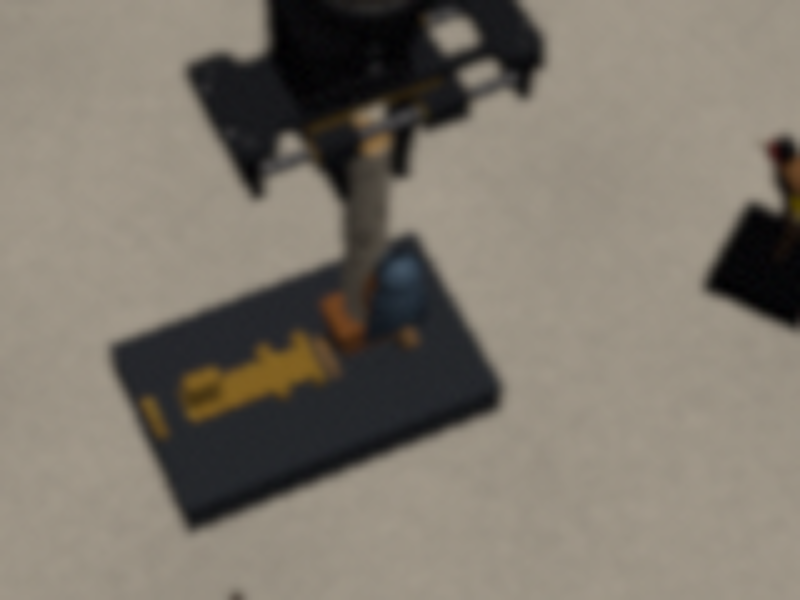

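```bash
python3 - <<'E'
from h import *
t=manip.snapshot('scene'); im=cv2.imread('pics/s9z.png')
z=lambda X:((proj(t,X)-[250,120]+.5)*5)
x,y=.521,.0702; c,s=np.cos(.0285),np.sin(.0285)
L=lambda a,b,h:[x+(a*c-b*s)/1000,y+(a*s+b*c)/1000,h/1000]
b=52
for pts in ([L(-16,-23,b),L(16,-23,b),L(16,23,b),L(-16,23,b)],[L(-16,-25,b+24),L(16,-25,b+24),L(16,25,b+24),L(-16,25,b+24)],[L(15*np.cos(q),15*np.sin(q),b+204) for q in np.linspace(0,6.28,20)],[L(15*np.cos(q),15*np.sin(q),b+24) for q in np.linspace(0,6.28,20)]):
    cv2.polylines(im,[z(np.array(pts)).astype(int)],True,(0,255,0),1)
cv2.imwrite('pics/s9o.png',im)
E
python3 st.py
```

```text
[0.5211 0.0699 0.2176] [-0.0001 -0.0192  0.9998  0.0008] [ 0.869  -0.5439 -1.7142] [ 0.0095 -0.0262  0.0103] 0.028986644617375372
```

View pics/s9o.png

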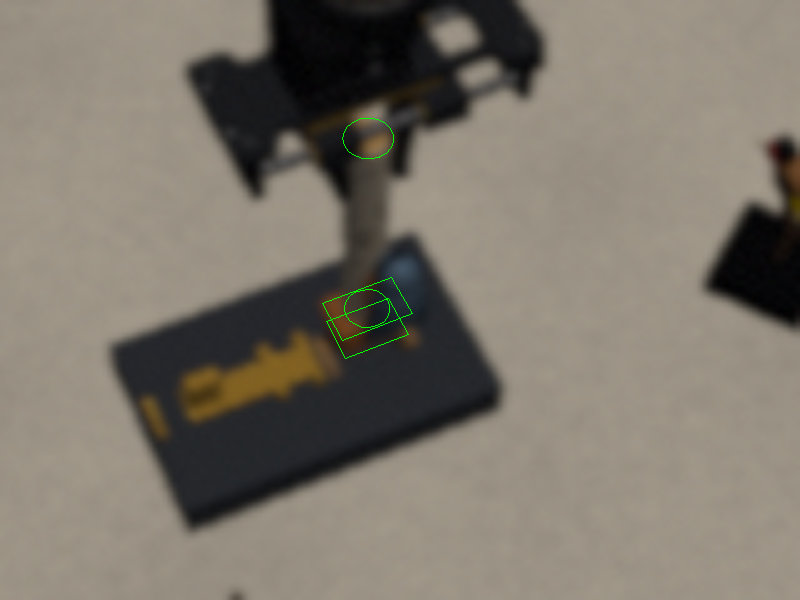

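```bash
python3 -c "
from rig import manip
print(manip.sign_off())"; python3 st.py
```

```text
the job is handed in; nothing more can be done
None
the job is handed in; nothing more can be done
```

The post is free of the plinth and held about 2 cm above its hole, upright and still. I handed the job in at about 17 s on the robot's clock, and no verdict was reported.

**What I did**
- **Catch:** I gripped the brass fin and slid the catch back about 21.5 mm, until it met its end stop with a 13 N push. A picture afterwards showed the tongue clear of the foot.
- **Rocking:** I gripped the bare top of the post and rocked it about 4.5 to 6 degrees, three times towards the catch and twice away from it. A smaller lean towards the catch of about 2 degrees followed. Each rock had a light pull, and the readings I took during the rocking stayed below about 5 N.
- **Lift:** Once the wrist carried only the mount's weight, I lifted straight up.

**Last checks**
- **Foot height:** The measured lift puts the foot about 20 mm above the plinth's top and over the hole. An outline drawn at that height matched the picture to within a few pixels. It suggests the post leans about 1 to 2 degrees, well inside the 10 allowed.
- **Forces:** The wrist felt about 2 N, roughly the mount's own weight, and the grip was steady at a 29 mm opening.
- **Plinth:** It was still within about 1 mm of where it started, judging by depth.
- **Catch:** It still showed as fully back in the picture.
- **Other things:** The jar and brush pot were found where they started, to within about 16 mm of detector scatter.

**Disagreements:** In the last picture the detector missed the finch, giving a false low-score hit near the plinth. The picture itself shows the finch unmoved. The detector's catch reading was also low in score, putting the catch about 10 mm further forward than where I left it.

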